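# Sweep the sawn offcuts into the scrap drawer

### The arm

A 7-joint arm with a two-finger parallel gripper is mounted at the origin on the work surface. World frame = base frame: x ahead of the robot, y to its left, z up, the work surface at z = 0. Lengths are in mm, angles in rad, forces in N, time in s.
With the tool pointing down it reaches from about 400 to 875 mm from the base axis. Payload 4.4 kg.
Tool frame: the origin (TCP) lies at the very end of the fingers, on their centre line; the grasp point (between the pads) lies 19 mm behind it; z points along the fingers, y is the line along which they close (so a half turn about z gives the same grasp; the last joint's range is limited). The gripper opens to 85 mm and grips with 20 to 120 N. Pads are 22 mm wide; open, the fingers measure 114 mm over their backs; the gripper's body (76 mm by 85 mm) begins 54 mm behind the grasp point. The pads swing forward as they close: fully open they stand 13 mm farther back than shut.
Start: joints at [-1.2, 0.628, 0.038, 1.517, -0.027, 0.996, -0.02], TCP at [274.956, 588.996, 231.313] pointing down, gripper open.
Joint ranges: [-3.06, 3.06], [-0.37, 2.12], [-1.25, 1.32], [0.18, 2.47], [-1.1, 4.24], [0.23, 1.98], [-2.94, 2.94]. Speed limits (rad/s): [2.57, 2.57, 3.14, 3.14, 3.14, 3.14, 3.14].

### API

Orientations are given as [roll, pitch, yaw] about the fixed x, y, z axes, in that order (R = Rz(yaw) Ry(pitch) Rx(roll)).
In Python, from cell import read_state, get_image, camera_info, finish_job gives the robot as it stands.
- The arm moves only by the tool play_rows, never from a script. Its argument "deltas" is one flat list of numbers, 7 for each row, row after row: the shift along the tool's x, y, z in mm, then the turn, a rotation vector about the tool's x, y, z in rad, then the opening, from 0 (shut) to 1 (fully open). In form: [dx, dy, dz, ax, ay, az, grip, dx, dy, dz, ax, ay, az, grip, ...]. A call has 1 to 10 rows; each row is the pose to reach, as a shift and turn from the pose commanded when the call began, along the tool's axes at that moment; what a row does not reach only later rows make up. A row lasts 1/8 s, in which the tool goes at most 62.5 mm and 10.7 degrees, less where a joint would pass 70% of its speed; a pose out of reach is approached as far as the arm can. A call with a gripper value outside its range is refused whole. The fingers move at their own pace and stop on an object; the grip force is fixed at half the most. Time passes only in rows, so rows that repeat a pose let the fingers close. It gives the time, the measured TCP pose, the force, the opening and the grip force at its end, in the units of the state.
- read_state(): the state, without advancing time (a new reading comes with each control period).
- get_image(name): name is "scene" or "top" or "wrist"; returns the picture (480x640x3 uint8, red, green, blue); there is no depth.
- camera_info(name): a dict with "fx", "fy", "cx", "cy" (pixels), "distortion" ([k1, k2, p1, p2, k3] as OpenCV has them; the pictures are not rectified), "T" (4x4, takes a point from camera to world coordinates). Camera axes: x right, y down, z forward; pixel columns grow to the right and rows downward; lengths in mm; the calibration is good to about 2 mm. A picture is of the moment at which its call begins: read the wrist's pose just before it. camera_info takes no time and is no camera call; for the wrist camera it gives the pose at the moment of the call.
- finish_job(): hands the job in; it is judged then, once.
The state is a dict: "clock": time; "qpos": joint angles; "qd": joint speeds; "tau": joint torques, N m; "eef_pos": TCP position; "tool_rot": TCP orientation; "force": force on the tool from outside, world axes, zero at the start; "torque": the same for the moment, N m; "width": finger opening in mm; "gripper_force": force on a finger pad.
Only numpy, scipy, OpenCV 4.12 (cv2) and the standard library are available. Lean on these libraries where they do the work, as an engineer would, in place of code of your own. Each camera call takes 0.05 s, during which the arm holds its last target. There are 200 camera calls.

### The job

Clear the sawing top of the jeweller's work box: pull its scrap drawer wide open, push the blue, green and wooden offcuts over the front edge so that they fall into the drawer, then slide the drawer fully shut on them. Sweep the offcuts along the top rather than picking them up, and leave the steel block, the pliers and the jar where they are.

Things in the scene. Friction and masses are not known exactly. Their poses are not given: they have to be found in the camera images.
- workbox: Low wooden work box standing fixed on the bench, 260 mm deep (its x), 300 mm wide (its y), 110 mm tall. Origin: centre of its underside. Its flat dark top, the sawing top, lies at z = 110 mm (14 mm thick); its front is the -x side (front edge of the top at x = -130 mm), where the scrap drawer slides out towards -x. The box can stand turned, its front mostly to the robot's right (-y of the robot)
- drawer (a joint): Travel of the scrap drawer in m: 0 fully shut, 0.15 fully open; it slides with light friction (about 2 N) and stays where it is left. It can start slightly ajar
- drawer_in (a point): Centre of the drawer's inner floor, 16 mm above the bench; moves with the drawer, axes as the work box. Inside, the drawer measures 220 mm in x (110 mm either side of this point) by 272 mm in y, with walls 76 mm high above the floor. Its front panel is 12 mm thick, 300 mm wide and its top edge is 94 mm above the bench; shut, the panel lies against the box's front edge
- drawer_handle (a point): Middle of the drawer's steel bar handle, 88 mm above the bench: a round bar of 10 mm diameter, 110 mm long along the box's y, its axis 50 mm in front of the drawer's front panel, held at both ends; a finger can go down between bar and panel
- blue_offcut: Blue carving-wax offcut, 66 x 32 x 24 mm (x, y, z), with a saw notch 14 mm wide and 10 mm deep across the middle of its upper side, about 70 g. Origin: centre of its underside. Starts flat on the sawing top
- green_offcut: Green carving-wax offcut, L-shaped, 22 mm thick, within 56 x 50 mm: one arm covers x -28 to 28 mm and y -25 to 0 mm, the other x -28 to 0 mm and y 0 to 25 mm, about 60 g. Origin: on its underside at the middle of that rectangle. Starts flat on the sawing top
- wood_offcut: Pale plywood offcut, 64 x 34 x 20 mm (x, y, z), about 50 g. Origin: centre of its underside. Starts flat on the sawing top
- steel_block: Square steel bench block, 50 x 50 x 26 mm, 0.5 kg, on the sawing top near its rear edge. Origin: centre of its underside. Leave it there
- pliers: Pliers with red handles lying on the bench, 165 mm long (along x), 15 mm high. Origin: middle of the underside. Leave them there
- jar: Amber glass jar with a white cap, 66 mm diameter, 85 mm tall, standing on the bench. Origin: centre of its underside. Leave it there

How it is judged:
By the outcome, as a careful person would: the job done as asked, in the order asked, and still so for the second after the job is handed in, with the robot touching nothing.
It also fails if it takes over 61 s, if anything falls off the work surface, if the arm or the gripper's body presses on something with over 40 N, if the wrist force passes 120 N, or if a joint passes its speed limit or range.

## Working session

There is one attempt and no reset: what is moved stays moved. The work goes in short steps, Python scripts to look and compute and a tool call to move; the robot and the scene stay as the last step left them, time stands still between calls to the robot, and variables do not carry over. Pictures are saved under pics/ and viewed, at most 10 in all, crops included, and the job is handed in when it is done.

Besides the shell and the picture viewer there is one more tool, called after "Call:" by a JSON object that holds its "api" and its "payload". play_rows: Moves the arm, as the interface text tells. Its arguments: {"type":"object","properties":{"deltas":{"type":"array"}},"required":["deltas"]}

```bash
ls; mkdir -p pics
python3 - <<'E'
from cell import *
import cv2
for n in("top","scene"):
    cv2.imwrite(f"pics/{n}0.png",get_image(n)[:,:,::-1])
    c=camera_info(n);print(n,c)
s=read_state();print(s['eef_pos'],s['tool_rot'],s['clock'])
E
```

```text
pics
top {'fx': 486.96880304969153, 'fy': 486.96880304969153, 'cx': 323.0998608949386, 'cy': 235.13821972371187, 'distortion': array([-0.12754307,  0.        ,  0.        ,  0.        ,  0.        ]), 'T': array([[ 1.63994234e-02, -9.95313296e-01,  9.53021642e-02,
         4.62044620e+02],
       [-9.99768044e-01, -1.49922724e-02,  1.54625176e-02,
        -1.22025103e+01],
       [-1.39612533e-02, -9.55336346e-02, -9.95328292e-01,
         1.26109768e+03],
       [ 0.00000000e+00,  0.00000000e+00,  0.00000000e+00,
         1.00000000e+00]])}
scene {'fx': 517.3084118024663, 'fy': 517.3084118024663, 'cx': 323.2281938580527, 'cy': 245.4992000344441, 'distortion': array([-0.01524794,  0.        ,  0.        ,  0.        ,  0.        ]), 'T': array([[-5.85006275e-01,  4.76285439e-01, -6.56444849e-01,
         1.31994662e+03],
       [ 8.11006971e-01,  3.37608277e-01, -4.77795296e-01,
         5.51385314e+02],
       [-5.94572799e-03, -8.11894595e-01, -5.83773771e-01,
         7.63719573e+02],
       [ 0.00000000e+00,  0.00000000e+00,  0.00000000e+00,
         1.00000000e+00]])}
[274.69748883 588.45866393 230.47579822] [-3.13984157e+00  5.28187646e-05  2.70484782e+00] 0.1
```

View pics/top0.png

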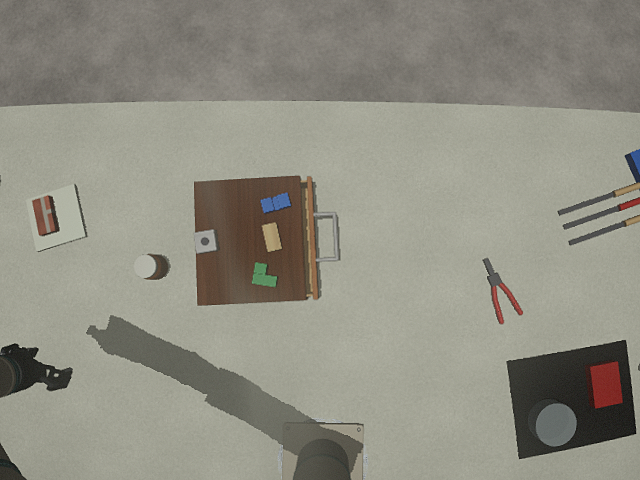

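View pics/scene0.png

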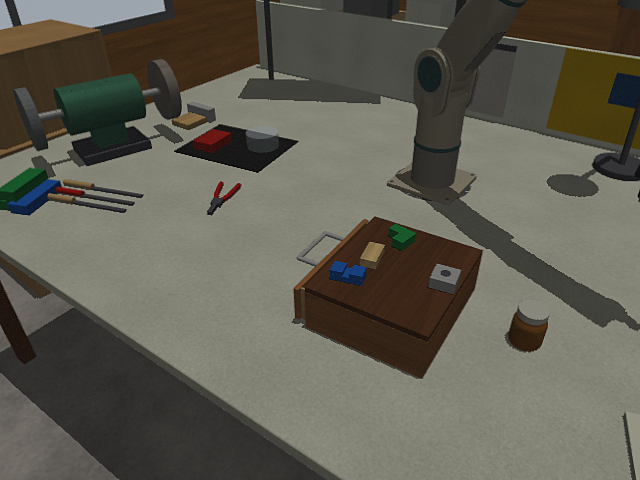

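The drawer is slightly ajar with its front towards -y (image right). Box top corners are at about (194,181), (301,176), (305,299), (197,305), and the handle bar is near column 337.

```bash
python3 - <<'E'
import cv2
a=cv2.imread("pics/top0.png")[165:315,185:345]
cv2.imwrite("pics/crop0.png",cv2.resize(a,None,fx=4,fy=4,interpolation=cv2.INTER_CUBIC))
E
cat > h.py <<'E'
import numpy as np,cv2
from cell import *
def px2w(n,px,z):
    c=camera_info(n);K=np.array([[c['fx'],0,c['cx']],[0,c['fy'],c['cy']],[0,0,1]])
    u=cv2.undistortPoints(np.array(px,float).reshape(-1,1,2),K,c['distortion']).reshape(-1,2)
    d=np.c_[u,np.ones(len(u))]@c['T'][:3,:3].T;o=c['T'][:3,3]
    return o+d*((np.broadcast_to(z,len(u))-o[2])/d[:,2])[:,None]
E
```

```text
(no output)
```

View pics/crop0.png

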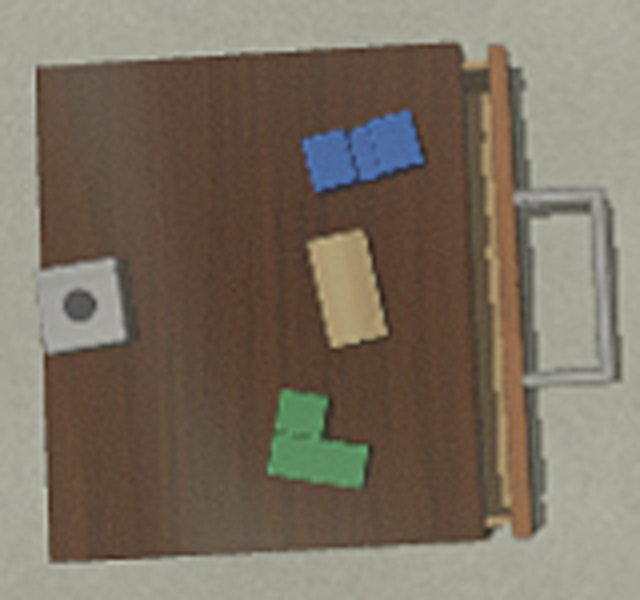

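```bash
cat >> h.py <<'E'
def box():
    P=px2w("top",np.array([(37,67),(460,44),(486,540),(50,562)])/4+[185,165],110)[:,:2]
    # order: rear far, front far, front near, rear near ; box x = front->rear, y: far/near
    ex=(P[0]+P[3]-P[1]-P[2]);ex/=np.linalg.norm(ex)
    return P,P.mean(0),ex,np.array([-ex[1],ex[0]])
E
python3 - <<'E'
from h import *
np.set_printoptions(precision=1,suppress=True)
P,c,ex,ey=box();print(P,c,ex,np.degrees(np.arctan2(ex[1],ex[0])))
print([np.linalg.norm(P[i]-P[i-1]) for i in range(4)])
def f(n,p,z):
    w=px2w("top",np.array(p)/4+[185,165],z)[:,:2]
    print(n,w.mean(0),"\n",np.c_[w,(w-c)@ex,(w-c)@ey])
f("blue",[(302,138),(408,110),(424,164),(316,192)],134)
f("wood",[(306,240),(362,229),(388,337),(332,348)],130)
f("green",[(282,388),(328,397),(322,434),(369,445),(362,488),(268,473)],132)
f("steel",[(40,270),(118,258),(130,342),(48,354)],136)
f("handle",[(598,195),(611,376)],93)
f("panel",[(497,45),(525,538)],94)
print(read_state()['qpos'])
E
```

```text
[[698.1 321.6]
 [714.6  63.7]
 [418.5  42.2]
 [399.7 301.6]] [557.7 182.3] [-0.1  1. ] 93.88878458802787
[np.float64(299.100790455354), np.float64(258.4729099865151), np.float64(296.8903550185286), np.float64(260.0235640471114)]
blue [644.7 118. ] 
 [[ 652.   154.   -34.6  -92.1]
 [ 669.4   91.8  -97.8 -105.3]
 [ 637.4   81.7 -105.8  -72.7]
 [ 620.   144.7  -41.7  -59.6]]
wood [564.  125.5] 
 [[592.1 150.4 -34.2 -32.1]
 [599.  117.5 -67.4 -36.8]
 [535.8 100.7 -79.9  27.4]
 [528.9 133.3 -46.9  32.1]]
green [476.7 137.7] 
 [[505.  161.7 -16.9  54. ]
 [500.2 134.6 -43.6  60.6]
 [478.7 137.6 -39.2  81.9]
 [472.8 110.1 -66.3  89.6]
 [447.9 113.6 -61.1 114.2]
 [455.5 168.6  -6.8 102.9]]
steel [550.7 279.6] 
 [[571.5 306.7 123.2 -22.1]
 [579.2 260.3  76.4 -26.7]
 [530.  251.3  70.8  23. ]
 [522.1 299.9 119.8  27.5]]
handle [571.6 -25.5] 
 [[ 626.3  -20.8 -207.2  -54.6]
 [ 516.9  -30.1 -209.2   55.1]]
panel [568.6  30.9] 
 [[ 717.7   42.1 -150.7 -150.1]
 [ 419.5   19.7 -152.8  149. ]]
[-1.2  0.6  0.   1.5 -0.   1.  -0. ]
```

Call:
{"api": "play_rows", "payload": {"deltas": [-46, -36, 0, 0, 0, 0.1, 0, -98, -77, 0, 0, 0, 0.22, 0, -149, -118, 0, 0, 0, 0.34, 0, -200, -158, 0, 0, 0, 0.46, 0, -251, -199, 0, 0, 0, 0.58, 0, -302, -239, 0, 0, 0, 0.7, 0, -353, -279, 0, 0, 0, 0.82, 0, -404, -319, 0, 0, 0, 0.94, 0, -455, -360, 0, 0, 0, 1.066, 0, -500, -395, 0, 0, 0, 1.066, 0]}}

```text
clock: 1.35
eef_pos: [554.0, 32.5, 231.0]
tool_rot: [-3.141, -0.0, 1.638]
force: [1.3, 1.1, -0.5]
width: -0.0
gripper_force: 0.0
```

Call:
{"api": "play_rows", "payload": {"deltas": [0, 0, 0, 0, 0, 0, 0]}}

```text
clock: 1.48
eef_pos: [555.1, 27.0, 231.3]
tool_rot: [3.14, 0.004, 1.629]
force: [-0.4, 0.9, 0.5]
width: -0.0
gripper_force: 0.0
```

```bash
cat >> h.py <<'E'
def st():
    P,c,ex,ey=box();s=read_state();d=np.array(s['eef_pos'])[:2]-c
    print("t",round(s['clock'],2),"box xyz",np.round([d@ex,d@ey,s['eef_pos'][2]],1),"rot",np.round(s['tool_rot'],3),"F",np.round(s['force'],1),"w",round(s['width'],1))
E
python3 -c "
from h import *;st()
c=camera_info('wrist');print(c['T'])
cv2.imwrite('pics/w1.png',get_image('wrist')[:,:,::-1])"
```

```text
t 1.48 box xyz [-154.7   13.1  231.3] rot [3.14  0.004 1.629] F [-0.4  0.9  0.5] w -0.0
[[ 9.98287374e-01  5.53577730e-02  1.89165472e-02  5.50188196e+02]
 [ 5.84548749e-02 -9.56699029e-01 -2.85149075e-01  9.94969426e+01]
 [ 2.31222458e-03  2.85766486e-01 -9.58296493e-01  3.73404892e+02]
 [ 0.00000000e+00  0.00000000e+00  0.00000000e+00  1.00000000e+00]]
```

View pics/w1.png

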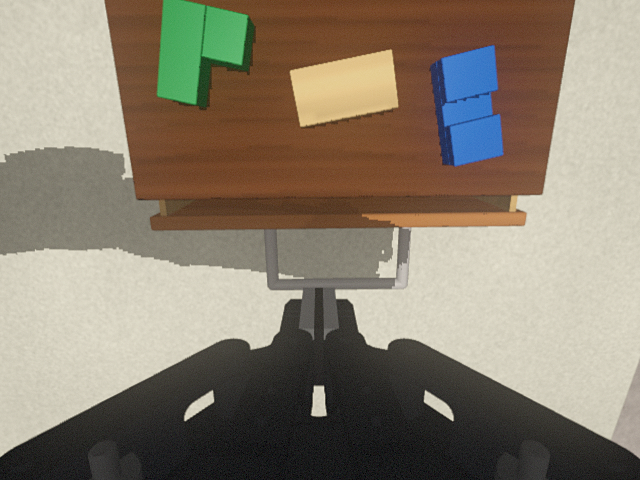

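The wrist view shows the bar axis along row 284 (cols 268–410), the front edge of the top on row 197 (cols 135–543), the panel top on row ~219, and all three offcuts.

Run:
```python
from h import *
np.set_printoptions(precision=1,suppress=True)
P,c,ex,ey=box()
for n,p,z in [("bar",[(272,286),(408,283)],93),("edge",[(135,199),(543,194)],110),("panel",[(151,217),(525,212)],94),
 ("wood",[(291,71),(391,51),(398,105),(302,125)],130),("blue",[(494,46),(502,150),(453,164),(436,64)],134),("green",[(165,0),(253,14),(247,69),(212,60),(199,105),(158,97)],132)]:
    w=px2w("wrist",p,z)[:,:2];print(n,"\n",np.c_[(w-c)@ex,(w-c)@ey])
```

```text
bar 
 [[-200.3   53.6]
 [-198.2  -60.3]]
edge 
 [[-123.3  148.8]
 [-121.2 -149.7]]
panel 
 [[-140.4  146.5]
 [-137.9 -148. ]]
wood 
 [[-41.   30.8]
 [-30.2 -30.2]
 [-61.  -36.2]
 [-72.7  24.6]]
blue 
 [[ -28.8  -90.5]
 [ -88.8 -103.7]
 [ -97.4  -73.2]
 [ -38.3  -56.9]]
green 
 [[ -3.5 102.7]
 [-10.7  52.1]
 [-40.1  57.4]
 [-35.   78.3]
 [-60.5  88.7]
 [-55.8 113.7]]
```

Call:
{"api": "play_rows", "payload": {"deltas": [-9, 4, 20, 0, 0, 0, 0, -17, 8, 60, 0, 0, 0, 0, -17, 8, 105, 0, 0, 0, 0, -17, 8, 105, 0, 0, 0, 0]}}

```text
clock: 2.02
eef_pos: [559.3, 19.5, 123.4]
tool_rot: [-3.133, -0.001, 1.641]
force: [-0.1, 0.4, -0.0]
width: 0.3
gripper_force: 0.0
```

```bash
python3 -c "
from h import *;st()
cv2.imwrite('pics/w2.png',get_image('wrist')[:,:,::-1]);st()"
```

```text
t 2.02 box xyz [-162.5    9.4  123.4] rot [-3.133e+00 -1.000e-03  1.641e+00] F [-0.1  0.4 -0. ] w 0.3
t 2.08 box xyz [-163.     7.5  125.5] rot [-3.138e+00 -1.000e-03  1.641e+00] F [ 0.2 -0.4  0.6] w -0.3
```

View pics/w2.png

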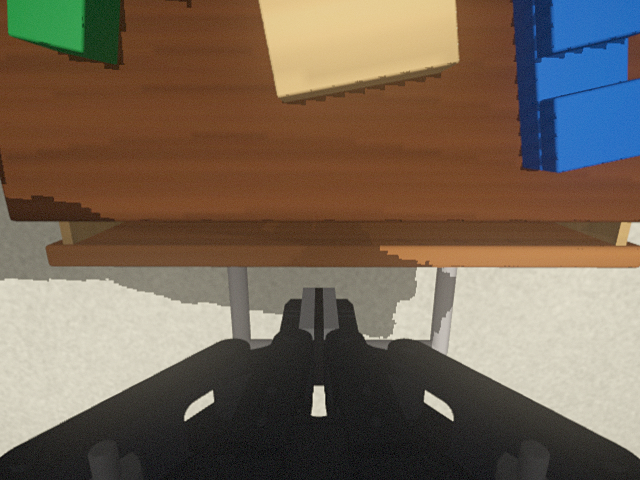

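The fingers stand between the panel (front edge at row 266) and the bar (row ~343), with the top's front edge at row 220.

Run:
```python
from h import *
st();P,c,ex,ey=box()
for n,p,z in [("edge",[(320,220)],110),("panel front",[(320,266)],94),("bar",[(232,343),(448,343)],88)]:
    w=px2w("wrist",p,z)[:,:2];print(n,np.c_[(w-c)@ex,(w-c)@ey])
```

```text
t 2.08 box xyz [-163.     7.5  125.5] rot [-3.138e+00 -1.000e-03  1.641e+00] F [ 0.2 -0.4  0.6] w -0.3
edge [[-127.53422339    7.25802352]]
panel front [[-155.36708232    7.12895742]]
bar [[-204.08639521   56.7361    ]
 [-203.56492299  -65.33706587]]
```

Call:
{"api": "play_rows", "payload": {"deltas": [-16, 0, 0, 0, 0, 0, 0, -16, 0, 0, 0, 0, 0, 0, -16, 0, 30, 0, 0, 0, 0, -16, 0, 63, 0, 0, 0, 0, -16, 0, 63, 0, 0, 0, 0, -32, 0, 63, 0, 0, 0, 0, -50, 0, 63, 0, 0, 0, 0, -70, 0, 63, 0, 0, 0, 0, -90, 0, 63, 0, 0, 0, 0]}}

```text
clock: 3.2
eef_pos: [569.9, -74.0, 64.5]
tool_rot: [3.139, 0.0, 1.638]
force: [1.2, 2.6, 1.8]
width: -0.1
gripper_force: 1.2
```

```bash
python3 -c "
from h import *;st()"
```

```text
t 3.2 box xyz [-256.5    5.3   64.5] rot [3.139 0.    1.638] F [1.2 2.6 1.8] w -0.1
```

Call:
{"api": "play_rows", "payload": {"deltas": [-20, 0, 0, 0, 0, 0, 0, -38, 0, 0, 0, 0, 0, 0, -52, 0, 0, 0, 0, 0, 0, -61, 0, 0, 0, 0, 0, 0, -67, 0, 0, 0, 0, 0, 0, -72, 0, 0, 0, 0, 0, 0, -75, 0, 0, 0, 0, 0, 0, -78, 0, 0, 0, 0, 0, 0, -78, 0, 0, 0, 0, 0, 0]}}

```text
clock: 4.32
eef_pos: [573.1, -141.9, 63.1]
tool_rot: [-3.138, -0.01, 1.644]
force: [-2.4, 14.3, 7.7]
width: 0.3
gripper_force: 7.4
```

```bash
python3 -c "
from h import *;st()"
```

```text
t 4.33 box xyz [-324.5    6.6   63.1] rot [-3.138 -0.01   1.644] F [-2.4 14.3  7.7] w 0.3
```

Call:
{"api": "play_rows", "payload": {"deltas": [12, 0, 0, 0, 0, 0, 0, 16, 0, -45, 0, 0, 0, 0, 40, 10, -95, 0, 0, 0, 0, 90, 25, -100, 0, 0, 0, 0, 145, 40, -100, 0, 0, 0, 0, 200, 55, -100, 0, 0, 0, 0, 255, 72, -100, 0, 0, 0, 0, 305, 88, -100, 0, 0, 0, 0, 328, 88, -100, 0, 0, 0, 0, 328, 88, -80, 0, 0, 0, 0]}}

```text
clock: 5.58
eef_pos: [640.0, 185.9, 143.9]
tool_rot: [3.139, -0.001, 1.643]
force: [0.5, -0.7, 0.1]
width: 0.3
gripper_force: 0.0
```

Call:
{"api": "play_rows", "payload": {"deltas": [0, 0, 0, 0, 0, 0, 0, 0, 0, 0, 0, 0, 0, 0]}}

```text
clock: 5.82
eef_pos: [639.9, 181.7, 143.7]
tool_rot: [3.141, 0.001, 1.637]
force: [-1.1, -0.4, 0.3]
width: 0.1
gripper_force: 0.0
```

```bash
python3 -c "
from h import *;cv2.imwrite('pics/w3.png',get_image('wrist')[:,:,::-1]);st()"
```

```text
t 5.88 box xyz [ -5.9 -82.1 144. ] rot [3.141e+00 1.000e-03 1.637e+00] F [-0.8  0.1  0. ] w -0.3
```

View pics/w3.png

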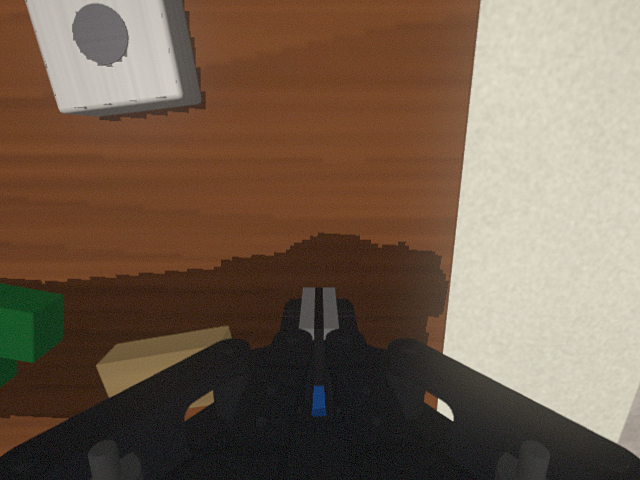

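The fingers are behind the blue offcut (blue shows below at col 320) and nothing is in the way. Lowering and sweeping now.

Call:
{"api": "play_rows", "payload": {"deltas": [0, 0, 15, 0, 0, 0, 0, 0, 0, 28, 0, 0, 0, 0, 0, 0, 28, 0, 0, 0, 0, -10, 0, 28, 0, 0, 0, 0, -25, 0, 28, 0, 0, 0, 0, -40, 0, 28, 0, 0, 0, 0, -56, 0, 28, 0, 0, 0, 0, -72, 0, 28, 0, 0, 0, 0, -88, 0, 28, 0, 0, 0, 0, -104, 0, 28, 0, 0, 0, 0]}}

```text
clock: 7.12
eef_pos: [646.7, 78.2, 115.3]
tool_rot: [-3.142, 0.0, 1.639]
force: [-0.0, 0.0, -0.1]
width: 0.3
gripper_force: 0.0
```

Call:
{"api": "play_rows", "payload": {"deltas": [-14, 0, 0, 0, 0, 0, 0, -26, 0, 0, 0, 0, 0, 0, -34, 0, 0, 0, 0, 0, 0, -34, 0, 0, 0, 0, 0, 0, -24, 0, -40, 0, 0, 0, 0]}}

```text
clock: 7.75
eef_pos: [645.8, 55.4, 152.7]
tool_rot: [-3.135, 0.0, 1.638]
force: [-0.1, 0.3, -0.0]
width: 0.1
gripper_force: 0.0
```

```bash
python3 -c "
from h import *;st();a=get_image('top')[165:315,185:425,::-1];cv2.imwrite('pics/t4.png',cv2.resize(a,None,fx=3,fy=3,interpolation=cv2.INTER_CUBIC));st()"
```

```text
t 7.75 box xyz [-132.6  -79.3  152.7] rot [-3.135  0.     1.638] F [-0.1  0.3 -0. ] w 0.1
t 7.8 box xyz [-130.   -83.9  160. ] rot [ 3.137e+00 -2.000e-03  1.641e+00] F [1.  1.2 4.5] w 0.2
```

View pics/t4.png

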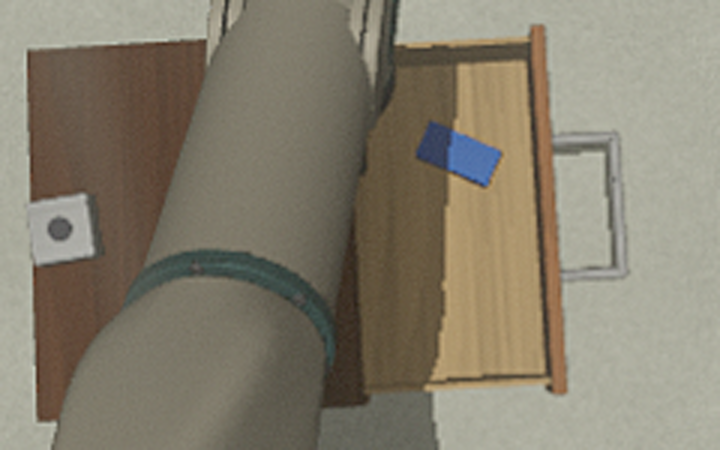

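Blue lies flat in the open drawer, at about (459,154) in the crop. Wood is next.

Call:
{"api": "play_rows", "payload": {"deltas": [35, -24, -8, 0, 0, 0, 0.42, 75, -52, -8, 0, 0, 0, 0.42, 110, -75, -8, 0, 0, 0, 0.42, 124, -83, -5, 0, 0, 0, 0.42, 124, -83, 20, 0, 0, 0, 0.42, 124, -83, 42, 0, 0, 0, 0.42, 124, -83, 42, 0, 0, 0, 0.42]}}

```text
clock: 8.68
eef_pos: [556.5, 172.8, 111.9]
tool_rot: [-3.139, 0.001, 1.638]
force: [0.1, -0.1, -0.2]
width: 35.9
gripper_force: 0.0
```

```bash
python3 -c "
from h import *;st()"
```

```text
t 8.68 box xyz [ -9.4   1.9 111.9] rot [-3.139e+00  1.000e-03  1.638e+00] F [ 0.1 -0.1 -0.2] w 35.9
```

Call:
{"api": "play_rows", "payload": {"deltas": [-8, 0, -2, 0, 0, 0, 0.42, -20, 0, -2, 0, 0, 0, 0.42, -34, 0, -2, 0, 0, 0, 0.42, -49, 0, -2, 0, 0, 0, 0.42, -65, 0, -2, 0, 0, 0, 0.42, -81, 0, -2, 0, 0, 0, 0.42, -97, 0, -2, 0, 0, 0, 0.42, -113, 0, -2, 0, 0, 0, 0.42, -126, 0, -2, 0, 0, 0, 0.42, -132, 0, -2, 0, 0, 0, 0.42]}}

```text
clock: 9.93
eef_pos: [566.1, 40.6, 115.3]
tool_rot: [-3.141, 0.0, 1.637]
force: [-0.1, -0.3, 0.2]
width: 35.8
gripper_force: 0.0
```

Call:
{"api": "play_rows", "payload": {"deltas": [0, 0, 0, 0, 0, 0, 0.42, 8, 0, -45, 0, 0, 0, 0.42]}}

```text
clock: 10.18
eef_pos: [563.0, 50.0, 158.0]
tool_rot: [-3.134, 0.0, 1.639]
force: [0.4, 0.6, 0.0]
width: 35.6
gripper_force: 0.0
```

```bash
python3 -c "
from h import *;st();a=get_image('top')[165:315,185:425,::-1];cv2.imwrite('pics/t5.png',cv2.resize(a,None,fx=3,fy=3,interpolation=cv2.INTER_CUBIC));st()"
```

```text
t 10.18 box xyz [-132.3    3.7  158. ] rot [-3.134  0.     1.639] F [0.4 0.6 0. ] w 35.6
t 10.22 box xyz [-130.5   -1.   165.1] rot [ 3.136e+00 -2.000e-03  1.640e+00] F [1.8 0.7 3.7] w 35.6
```

View pics/t5.png

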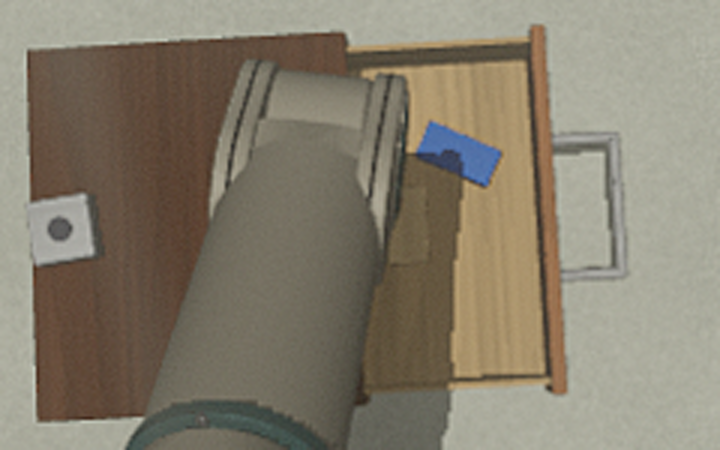

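Wood now lies in the drawer at about (408,225) in the crop, partly hidden by the arm. Green is next.

Call:
{"api": "play_rows", "payload": {"deltas": [40, -20, -5, 0, 0, 0, 0.42, 85, -42, -5, 0, 0, 0, 0.42, 125, -65, -5, 0, 0, 0, 0.42, 151, -82, 0, 0, 0, 0, 0.42, 151, -82, 22, 0, 0, 0, 0.42, 151, -82, 45, 0, 0, 0, 0.42, 151, -82, 45, 0, 0, 0, 0.42]}}

```text
clock: 11.1
eef_pos: [472.0, 195.4, 114.2]
tool_rot: [-3.139, 0.001, 1.64]
force: [0.3, -0.3, 1.1]
width: 35.8
gripper_force: 0.0
```

```bash
python3 -c "
from h import *;st()"
```

```text
t 11.1 box xyz [ 19.   84.6 114.2] rot [-3.139e+00  1.000e-03  1.640e+00] F [ 0.3 -0.3  1.1] w 35.8
```

Call:
{"api": "play_rows", "payload": {"deltas": [-10, 0, 0, 0, 0, 0, 0.42, -25, 0, 0, 0, 0, 0, 0.42, -41, 0, 0, 0, 0, 0, 0.42, -57, 0, 0, 0, 0, 0, 0.42, -73, 0, 0, 0, 0, 0, 0.42, -89, 0, 0, 0, 0, 0, 0.42, -105, 0, 0, 0, 0, 0, 0.42, -121, 0, 0, 0, 0, 0, 0.42, -137, 0, 0, 0, 0, 0, 0.42, -152, 0, 0, 0, 0, 0, 0.42]}}

```text
clock: 12.35
eef_pos: [483.7, 42.0, 115.2]
tool_rot: [-3.141, 0.0, 1.638]
force: [0.3, -0.4, 0.4]
width: 36.1
gripper_force: 0.0
```

Call:
{"api": "play_rows", "payload": {"deltas": [-9, 0, 0, 0, 0, 0, 0.42, -9, 0, 0, 0, 0, 0, 0.3, 0, 0, -45, 0, 0, 0, 0, -40, 30, -70, 0, 0, 0, 0, -90, 60, -70, 0, 0, 0, 0, -140, 80, -70, 0, 0, 0, 0, -180, 80, -70, 0, 0, 0, 0, -182, 80, -70, 0, 0, 0, 0]}}

```text
clock: 13.35
eef_pos: [575.6, -136.6, 185.1]
tool_rot: [-3.141, 0.002, 1.634]
force: [0.6, 0.4, -0.7]
width: 0.4
gripper_force: 0.0
```

```bash
python3 -c "
from h import *;st();a=get_image('top')[165:315,185:425,::-1];b=get_image('wrist')[:,:,::-1]
a=cv2.resize(a,(480,300));cv2.imwrite('pics/t6.png',np.hstack([a,cv2.resize(b,(320,240))[:300] if 0 else cv2.copyMakeBorder(cv2.resize(b,(320,240)),0,60,0,0,0)]));st()"
```

```text
t 13.35 box xyz [-319.4    3.8  185.1] rot [-3.141e+00  2.000e-03  1.634e+00] F [ 0.6  0.4 -0.7] w 0.4
t 13.45 box xyz [-314.8    3.4  185. ] rot [-3.141e+00 -1.000e-03  1.639e+00] F [ 0.6  1.9 -0.3] w -0.2
```

View pics/t6.png

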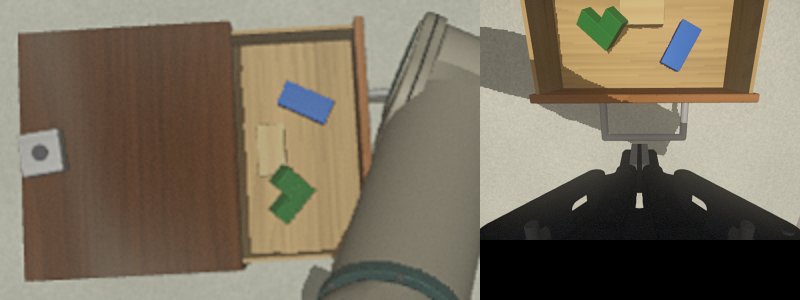

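All three offcuts lie flat in the drawer and the top is clear except for the steel block. Shutting the drawer now by pushing the panel from the gap.

Call:
{"api": "play_rows", "payload": {"deltas": [0, 0, 50, 0, 0, 0, 0, 0, 0, 90, 0, 0, 0, 0, 0, 0, 120, 0, 0, 0, 0, 0, 0, 120, 0, 0, 0, 0, 8, 0, 120, 0, 0, 0, 0, 18, 0, 120, 0, 0, 0, 0, 32, 0, 120, 0, 0, 0, 0, 47, 0, 120, 0, 0, 0, 0, 62, 0, 120, 0, 0, 0, 0]}}

```text
clock: 14.58
eef_pos: [572.1, -69.6, 65.7]
tool_rot: [3.14, 0.0, 1.639]
force: [1.2, -2.2, 0.9]
width: -0.0
gripper_force: 1.1
```

Call:
{"api": "play_rows", "payload": {"deltas": [15, 0, 0, 0, 0, 0, 0, 30, 0, 0, 0, 0, 0, 0, 45, 0, 0, 0, 0, 0, 0, 60, 0, 0, 0, 0, 0, 0, 72, 0, 0, 0, 0, 0, 0, 82, 0, 0, 0, 0, 0, 0, 90, 0, 0, 0, 0, 0, 0]}}

```text
clock: 15.45
eef_pos: [565.4, 19.5, 65.2]
tool_rot: [-3.141, -0.0, 1.639]
force: [0.1, -1.8, 0.4]
width: -0.2
gripper_force: 0.9
```

```bash
python3 -c "
from h import *;st()"
```

```text
t 15.45 box xyz [-162.9    3.4   65.2] rot [-3.141 -0.     1.639] F [ 0.1 -1.8  0.4] w -0.2
```

Call:
{"api": "play_rows", "payload": {"deltas": [4, 0, 0, 0, 0, 0, 0, 7, 0, 0, 0, 0, 0, 0, 10, 0, 0, 0, 0, 0, 0, 12, 0, 0, 0, 0, 0, 0, 14, 0, 0, 0, 0, 0, 0, 15, 0, 0, 0, 0, 0, 0, 16, 0, 0, 0, 0, 0, 0]}}

```text
clock: 16.32
eef_pos: [564.5, 31.2, 65.2]
tool_rot: [3.142, 0.004, 1.636]
force: [1.0, -9.0, -2.2]
width: -0.4
gripper_force: 4.8
```

```bash
python3 -c "
from h import *;st()"
```

```text
t 16.32 box xyz [-151.2    3.5   65.2] rot [3.142 0.004 1.636] F [ 1.  -9.  -2.2] w -0.4
```

Call:
{"api": "play_rows", "payload": {"deltas": [3, 0, 0, 0, 0, 0, 0, 5, 0, 0, 0, 0, 0, 0, 5, 0, 0, 0, 0, 0, 0]}}

```text
clock: 16.7
eef_pos: [564.5, 31.2, 65.3]
tool_rot: [3.141, 0.01, 1.633]
force: [1.2, -17.2, -2.1]
width: 0.1
gripper_force: 8.6
```

Call:
{"api": "play_rows", "payload": {"deltas": [-10, 0, 0, 0, 0, 0, 0, -26, 0, 0, 0, 0, 0, 0, -26, 0, 0, 0, 0, 0, 0, -26, 0, -40, 0, 0, 0, 0, -26, 0, -90, 0, 0, 0, 0, -70, 0, -120, 0, 0, 0, 0, -120, 0, -120, 0, 0, 0, 0, -170, 0, -120, 0, 0, 0, 0, -170, 0, -120, 0, 0, 0, 0]}}

```text
clock: 17.82
eef_pos: [575.3, -134.9, 185.8]
tool_rot: [3.141, 0.003, 1.632]
force: [-0.6, 0.9, -0.0]
width: 0.1
gripper_force: 0.0
```

```bash
python3 -c "
from h import *;st();a=get_image('top')[165:315,125:345,::-1];b=get_image('scene')[190:370,280:580,::-1]
cv2.imwrite('pics/t7.png',np.hstack([cv2.resize(a,(440,300)),cv2.resize(b,(360,300))]))"
```

```text
t 17.82 box xyz [-317.6    4.   185.8] rot [3.141e+00 3.000e-03 1.632e+00] F [-0.6  0.9 -0. ] w 0.1
```

View pics/t7.png

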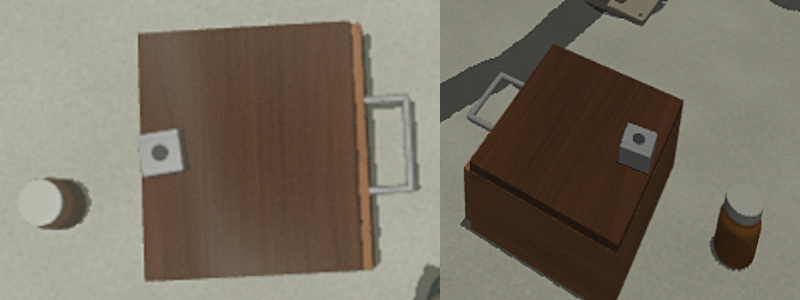

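The drawer panel is flush with the box front, the top is clear, and the block and jar are where they were.

```bash
python3 -c "
from cell import *;print(finish_job())"
```

```text
the job is handed in; nothing more can be done
None
```

The job is handed in: I swept the blue, wooden and green offcuts into the open drawer and slid it fully shut by about 18 s on the clock. The steel block and jar look unmoved in the last picture, and the arm never worked near the pliers.

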